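Find the rocking port cover on the bottle filler and press it home

ROBOT

A 7-joint arm with a two-finger parallel gripper is mounted at the origin on the work surface. World frame = base frame: x ahead of the robot, y to its left, z up, the work surface at z = 0. Lengths are in m, angles in rad, forces in N, time in s.
With the tool pointing down it reaches from about 0.425 to 0.925 m from the base axis. Payload 6.8 kg.
Tool frame: the origin (TCP) lies between the finger pads; the fingertips stand 22 mm ahead of it and the grasp point (between the pads) lies 3 mm ahead of it; z points along the fingers, y is the direction in which the jaws open and shut (so a half turn about z gives the same grasp; the last joint's range is limited). The gripper opens to 85 mm and grips with 20 to 120 N. Pads are 22 mm wide; open, the fingers measure 114 mm over their backs; the gripper's body (76 mm by 85 mm) begins 54 mm behind the grasp point. The pads swing forward as they close: fully open they stand 13 mm farther back than shut.
Start: joints at [1.144, 0.477, 0.022, 1.555, -0.011, 1.109, -0.083], TCP at [0.212, -0.641, 0.214] pointing down, gripper open.
Joint ranges: [-2.96, 2.96], [-0.34, 2.1], [-1.41, 1.46], [0.24, 2.44], [-1.37, 4.51], [0.17, 1.92], [-2.96, 2.96]. Speed limits (rad/s): [2.39, 2.39, 3.14, 3.14, 3.14, 3.14, 3.14].

INTERFACE

Orientations are given as a unit quaternion [w, x, y, z].
In Python, from station import bot gives the robot as it stands. The module is installed in compiled form; this text tells all that it offers.
- The arm moves only by the tool drive_tool, never from a script. Its argument "series" is one flat list of numbers, 7 for each row, row after row: the opening, from -1 (shut) to 1 (fully open), then the shift along the tool's x, y, z in mm, then the turn, a rotation vector about the tool's x, y, z in rad. In form: [jaw, x, y, z, wx, wy, wz, jaw, x, y, z, wx, wy, wz, ...]. A call has 1 to 12 rows; each row shifts and turns the commanded pose from where the row before left it, along the tool's axes as they then stand; what a row does not reach is not made up. A row lasts 1/8 s, in which the tool goes at most 62.5 mm and 10.7 degrees, less where a joint would pass 70% of its speed; a pose out of reach is approached as far as the arm can. A call with a gripper value outside its range is refused whole. The fingers move at their own pace and stop on an object; "force" is the grip in N (left out, the last holds). Time passes only in rows, so rows that do not move let the fingers close. It gives the time, the measured TCP pose, the force and the opening at its end, in the units of the state.
- bot.get_obs(): the state, without advancing time (a new reading comes with each control period).
- bot.read_camera(name): name is "scene" or "top" or "wrist"; returns a dict with "pixels" (384x512x3 uint8, blue, green, red), "camera_matrix" (3x3 intrinsics, pixels), "rvec" (rotation vector, rad) and "tvec" (3), from world to camera coordinates, as OpenCV has them. Camera axes: x right, y down, z forward; pixel columns grow to the right and rows downward; lengths in m; the calibration is good to about 2 mm. A picture is of the moment at which its call begins. There is no depth.
- bot.hand_in(): hands the job in, once; it reports no verdict.
The state is a dict: "t": time; "q": joint angles; "joint_vel": joint speeds; "joint_torque": joint torques, N m; "eef_pos": TCP position; "tool_rot": TCP orientation; "contact_force": force on the tool from outside, world axes, zero at the start; "torque": the same for the moment, N m; "gripper_width": opening from 0.0 (shut) to 1.0 (fully open).
Only numpy, scipy, OpenCV 4.12 (cv2) and the standard library are available. Lean on these libraries where they do the work, as an engineer would, in place of code of your own. Each camera call takes 0.05 s, during which the arm holds its last target. There are 200 camera calls.

TASK

One of the four white covers on the bottle filler's steel valve box is not fully home. With the fingertips, press the covers down near an edge until you find the one that rocks, then press that cover down in its middle until it is fully home and lies flat. Only press: do not lift, pick up or knock off any cover, leave the things standing around alone, and finish clear of everything.

Things in the scene. Friction and masses are not known exactly. Their poses are not given: they have to be found in the camera images.
- valve_box: Fixed stainless box 250 x 250 x 50 mm high. Origin: centre of its underside on the bench; x, y along its sides. The covers stand on it in a square, centres 52.5 mm from its middle along x and y, 25 mm gaps between. Collar heights differ by up to 6 mm, so height does not tell which cover is loose; cover tops are 72 to 83 mm above the bench.
- cover_1: Loose square white plastic cover, 80 x 80 mm, with a 66 x 66 mm raised panel; all four look the same and any may be the loose one. Origin: centre of the top plate's underside, 8 mm below the panel's top; z up, x and y along its sides. A 10 mm skirt surrounds a 70 mm square steel collar with 2.5 mm play each side; it carries no load. Place: near row (-x of the box), left (+y).
- cover_2: Loose square white plastic cover, 80 x 80 mm, with a 66 x 66 mm raised panel; all four look the same and any may be the loose one. Origin: centre of the top plate's underside, 8 mm below the panel's top; z up, x and y along its sides. A 10 mm skirt surrounds a 70 mm square steel collar with 2.5 mm play each side; it carries no load. Place: near row (-x), right (-y).
- cover_3: Loose square white plastic cover, 80 x 80 mm, with a 66 x 66 mm raised panel; all four look the same and any may be the loose one. Origin: centre of the top plate's underside, 8 mm below the panel's top; z up, x and y along its sides. A 10 mm skirt surrounds a 70 mm square steel collar with 2.5 mm play each side; it carries no load. Place: far row (+x), left (+y).
- cover_4: Loose square white plastic cover, 80 x 80 mm, with a 66 x 66 mm raised panel; all four look the same and any may be the loose one. Origin: centre of the top plate's underside, 8 mm below the panel's top; z up, x and y along its sides. A 10 mm skirt surrounds a 70 mm square steel collar with 2.5 mm play each side; it carries no load. Place: far row (+x), right (-y).
- stud (a joint): Stud hidden under the loose cover's middle (value does not tell which). 0: 5 mm proud of the collar; the cover rests on it and rocks up to 0.14 rad when pressed near an edge. 0.005: down, cover lies on its collar all round. No spring; yields to about 9 N: 12 to 20 N in the middle drives it home. A press 24 mm off the middle puts a third of its force on it. Sound covers neither tilt nor sink.
- bottle: Bystander: clear bottle with a white cap, standing, 64 mm diameter, 190 mm high, 0.25 to 0.30 m to the box's +y side. Origin: centre of its foot.
- jar: Bystander: white jar with a black lid, standing, 60 mm diameter, 75 mm high, 0.20 to 0.24 m to the box's -y side. Origin: centre of its foot.
- coupling: Bystander: steel ring lying flat, 48 mm diameter, 22 mm high, 0.19 to 0.24 m to the box's -y side. Origin: centre of its underside.
There are look-alikes about, which are no part of the job. What is shaped like the cover_1 but blue or red is not meant.

How it is judged:
On the way, in this order (a step that is already met when the one before it is completed fails the run):
1. a cover is made to rock by a press near its edge (it tilts by more than 0.07 rad) (angle between any of cover_1, cover_2, cover_3, cover_4's own z axis and vertical above 0.07 rad), for 0.1 s.
2. the loose cover's stud is pressed home (more than 4.2 mm down) (value of joint stud above 0.0042 m), for 0.2 s.
At the end, for the whole second after the job is handed in: The stud is more than 4.2 mm down; all four covers lie flat (within 0.03 rad), at rest and within 12 mm of where they began; the bottle, jar and coupling are within 30 mm of where they began (value of joint stud above 0.0042 m and angle between each of cover_1, cover_2, cover_3, cover_4's own z axis and vertical below 0.03 rad and distance of each of cover_1, cover_2, cover_3, cover_4 from where it was at the start of the episode below 0.012 m and linear speed of each of cover_1, cover_2, cover_3, cover_4 below 0.02 m/s and distance of each of bottle, jar, coupling from where it was at the start of the episode below 0.03 m); the robot touches nothing.
It fails at once if a cover is lifted, carried or knocked off its collar (moved more than 15 mm) (distance of any of cover_1, cover_2, cover_3, cover_4 from where it was at the start of the episode above 0.015 m).
It fails at once if the bottle, jar or coupling is moved more than 30 mm or tipped over (distance of any of bottle, jar, coupling from where it was at the start of the episode above 0.03 m or angle between any of bottle, jar, coupling's own z axis and vertical above 0.5 rad).
It also fails if it takes over 54 s, if anything falls off the work surface, if the arm or the gripper's body presses on something with over 40 N, if the wrist force passes 120 N, or if a joint passes its speed limit or range.

## Working session

There is one attempt and no reset: what is moved stays moved. The work goes in short steps, Python scripts to look and compute and a tool call to move; the robot and the scene stay as the last step left them, time stands still between calls to the robot, and variables do not carry over. Pictures are saved under pics/ and viewed, about 8 in all and at most 12, crops included, and the job is handed in when it is done.

Besides the shell and the picture viewer there is one more tool, called after "Call:" as a command line: name --argument value ..., lists and objects as JSON in quotes. drive_tool: Moves the arm, as the interface text tells. Its arguments: {"type":"object","properties":{"series":{"type":"array"},"force":{"type":"number"}},"required":["series"]}

```bash
mkdir -p pics; python3 - <<'E'
from station import bot
import cv2
o=bot.get_obs();print({k:o[k] for k in('t','eef_pos','tool_rot','contact_force','gripper_width')})
for n in('scene','top'):
    c=bot.read_camera(n);cv2.imwrite(f'pics/{n}0.png',c['pixels']);print(n,c['camera_matrix'].tolist(),c['rvec'],c['tvec'])
E
```

```text
{'t': 0.0, 'eef_pos': array([ 0.21136421, -0.64040436,  0.21332955]), 'tool_rot': array([-8.82083744e-04,  9.87319987e-01,  1.58740115e-01, -2.03782291e-04]), 'contact_force': array([0.15593664, 0.11415532, 0.15481067]), 'gripper_width': 0.9951959540378451}
scene [[362.0189540532429, 0.0, 259.11715124705705], [0.0, 362.0189540532429, 188.19987941777927], [0.0, 0.0, 1.0]] [ 1.91378029  1.31756226 -0.66408576] [-0.2497496  -0.21934228  1.25789584]
top [[481.20403131323803, 0.0, 254.96209758616578], [0.0, 481.20403131323803, 190.23709586097598], [0.0, 0.0, 1.0]] [ 2.20183319 -2.19315133  0.05291464] [0.06509189 0.54536793 1.36734601]
```

View pics/top0.png

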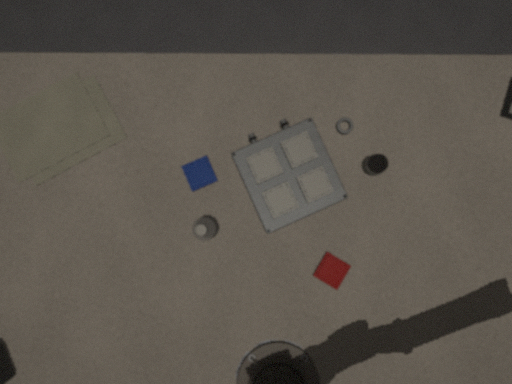

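View pics/scene0.png

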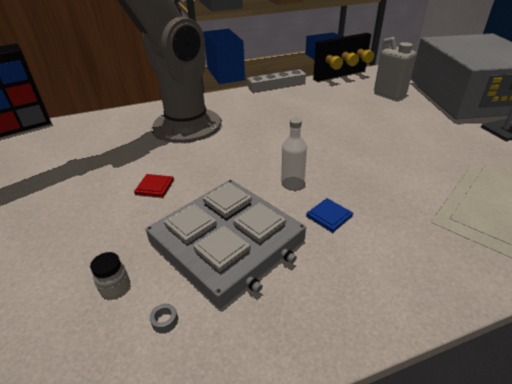

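Top view: the box corners are at about (310,120), (234,154), (268,231) and (346,196), with four white covers on it. The red (332,270) and blue (200,173) squares are decoys. The bottle is at (205,228), the jar at (375,164) and the coupling at (344,126). I'll enlarge the box to confirm.

```bash
cat > h.py <<'E'
import cv2,numpy as np
from station import bot
def ray(c,u,v,z):
    R=cv2.Rodrigues(np.array(c['rvec']))[0];t=np.array(c['tvec']).ravel()
    d=R.T@np.linalg.inv(c['camera_matrix'])@[u,v,1];o=-R.T@t
    return (o+d*(z-o[2])/d[2])[:2]
def proj(c,P):
    return cv2.projectPoints(np.array(P,float),np.array(c['rvec']),np.array(c['tvec']),np.array(c['camera_matrix']),None)[0].reshape(-1,2)
E
python3 - <<'E'
from h import *
c=bot.read_camera('top');im=c['pixels'][110:240,222:358]
cv2.imwrite('pics/crop1.png',cv2.convertScaleAbs(cv2.resize(im,None,fx=4.4,fy=4.4,interpolation=cv2.INTER_CUBIC),alpha=1.5))
q=[ray(c,*p,.05) for p in[(310,120),(234,154),(268,231),(346,196)]]
print(np.round(q,4),np.mean(q,0),[np.linalg.norm(q[i]-q[i-1]) for i in range(4)])
for n,p,z in(('bottle',(205,228),.1),('jar',(375,164),.075),('ring',(344,126),.022)):print(n,ray(c,*p,z))
E
```

```text
[[ 0.7416 -0.0867]
 [ 0.6447  0.1264]
 [ 0.43    0.0306]
 [ 0.5282 -0.1868]] [ 0.5861609  -0.02913932] [np.float64(0.2357082012585234), np.float64(0.234068316024077), np.float64(0.2351298902283674), np.float64(0.23854270197325445)]
bottle [0.43920524 0.20064119]
jar [ 0.61560878 -0.26219247]
ring [ 0.73015072 -0.18741302]
```

View pics/crop1.png

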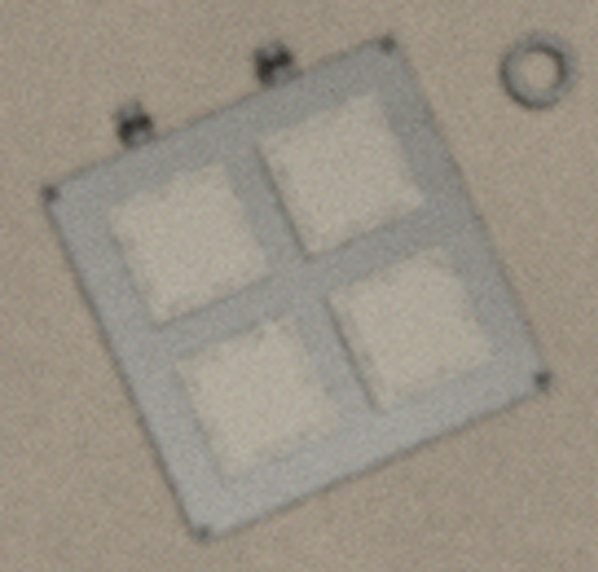

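Confirmed: the corner dots form a 235 mm square, slightly inset from the 250 mm outline. The box centre is (0.586, -0.029) with yaw 0.43. By column/row the covers are cover_1 bottom-left, cover_2 bottom-right, cover_3 top-left and cover_4 top-right. All four are white, and the blue and red decoys are off the box. I'll shut the jaws, align with the box and go above cover_2's near (-x) edge.

Call:
drive_tool --series '[-1,0,0,0,0,0,-0.11,-1,46,-32,0,0,0,0,-1,46,-32,0,0,0,0,-1,46,-32,0,0,0,0,-1,46,-32,0,0,0,0,-1,46,-32,0,0,0,0,-1,46,-32,0,0,0,0,-1,46,-32,0,0,0,0,-1,46,-32,0,0,0,0,-1,46,-32,0,0,0,0,-1,46,-32,0,0,0,0,-1,46,-28,0,0,0,0]' --force 40

```text
t: 1.65
eef_pos: [0.5276, -0.1124, 0.2143]
tool_rot: [0.0, 0.977, 0.213, -0.0]
contact_force: [0.5, -0.7, -1.0]
gripper_width: 0.003
```

Call:
drive_tool --series '[-1,0,0,40,0,0,0,-1,0,0,40,0,0,0,-1,0,0,10,0,0,0,-1,0,0,0,0,0,0]'

```text
t: 2.15
eef_pos: [0.527, -0.1142, 0.1244]
tool_rot: [-0.0, 0.977, 0.213, -0.0]
contact_force: [0.2, 0.3, 1.4]
gripper_width: -0.001
```

```bash
python3 - <<'E'
from h import *
o=bot.get_obs();print(o['eef_pos'],o['contact_force'],o['tool_rot'])
a=bot.read_camera('wrist')
cen=np.array([.586,-.029]);e=.4295;ex=np.array([np.cos(e),np.sin(e)]);ey=np.array([-ex[1],ex[0]])
im=cv2.resize(a['pixels'],None,fx=1.5,fy=1.5)
for sx in(-1,1):
  for sy in(-1,1):
    p=[[*(cen+ex*(.0525*sx+.04*i)+ey*(.0525*sy+.04*j)),.07] for i,j in((-1,-1),(1,-1),(1,1),(-1,1))]
    cv2.polylines(im,[np.int32(proj(a,p)*1.5)],True,(0,0,255),1)
cv2.imwrite('pics/w1.png',im)
E
```

```text
[ 0.52704547 -0.11423421  0.12439673] [0.15904305 0.25698811 1.4419436 ] [-1.53845659e-04  9.77128976e-01  2.12647254e-01 -2.94266444e-04]
```

View pics/w1.png

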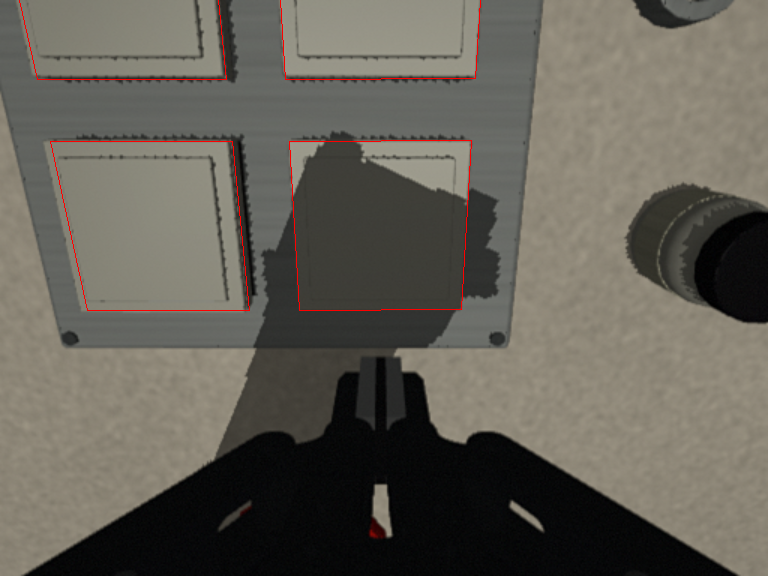

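The overlay fits the covers to a few pixels: cover_2 spans (290–470, 140–310), and cover_1, left of it, spans (50–248, 140–310). The shut tips are at (380,360), at cover_2's near edge. Next I'll feel downward in small steps.

Call:
drive_tool --series '[-1,3,0,14,0,0,0,-1,0,0,4,0,0,0,-1,0,0,0,0,0,0]'

```text
t: 2.58
eef_pos: [0.5296, -0.1129, 0.1061]
tool_rot: [-0.0, 0.977, 0.213, -0.0]
contact_force: [0.2, 0.2, 0.4]
gripper_width: -0.002
```

Call:
drive_tool --series '[-1,0,0,2,0,0,0,-1,0,0,0,0,0,0]'

```text
t: 2.82
eef_pos: [0.5298, -0.1129, 0.1044]
tool_rot: [0.0, 0.977, 0.213, 0.0]
contact_force: [-0.5, -1.0, -0.6]
gripper_width: 0.001
```

Call:
drive_tool --series '[-1,0,0,2,0,0,0,-1,0,0,0,0,0,0]'

```text
t: 3.08
eef_pos: [0.5297, -0.1129, 0.1022]
tool_rot: [-0.0, 0.977, 0.213, -0.0]
contact_force: [0.0, 0.2, 0.3]
gripper_width: -0.0
```

Call:
drive_tool --series '[-1,0,0,2,0,0,0,-1,0,0,0,0,0,0]'

```text
t: 3.32
eef_pos: [0.5297, -0.1128, 0.1001]
tool_rot: [-0.0, 0.977, 0.213, -0.0]
contact_force: [0.4, 0.7, -0.4]
gripper_width: 0.0
```

Call:
drive_tool --series '[-1,0,0,2,0,0,0,-1,0,0,0,0,0,0]'

```text
t: 3.58
eef_pos: [0.5297, -0.1129, 0.0981]
tool_rot: [-0.0, 0.977, 0.213, -0.0]
contact_force: [-0.2, 0.9, -0.1]
gripper_width: -0.001
```

Call:
drive_tool --series '[-1,0,0,1,0,0,0,-1,0,0,0,0,0,0]'

```text
t: 3.82
eef_pos: [0.5298, -0.1129, 0.0972]
tool_rot: [-0.0, 0.977, 0.213, -0.0]
contact_force: [0.1, 0.5, -0.5]
gripper_width: -0.001
```

Call:
drive_tool --series '[-1,0,0,1,0,0,0,-1,0,0,0,0,0,0]'

```text
t: 4.08
eef_pos: [0.5298, -0.1129, 0.0962]
tool_rot: [-0.0, 0.977, 0.213, -0.0]
contact_force: [0.0, 0.9, 0.1]
gripper_width: 0.003
```

Call:
drive_tool --series '[-1,0,0,1,0,0,0,-1,0,0,0,0,0,0]'

```text
t: 4.32
eef_pos: [0.5298, -0.1128, 0.0952]
tool_rot: [-0.0, 0.977, 0.213, -0.0]
contact_force: [0.2, 0.6, 0.0]
gripper_width: 0.002
```

Call:
drive_tool --series '[-1,0,0,1,0,0,0,-1,0,0,0,0,0,0]'

```text
t: 4.58
eef_pos: [0.5298, -0.1129, 0.0942]
tool_rot: [-0.0, 0.977, 0.213, -0.0]
contact_force: [0.7, 0.3, 0.0]
gripper_width: -0.002
```

```bash
python3 - <<'E'
from h import *
a=bot.read_camera('wrist')['pixels'];b=bot.read_camera('scene')['pixels'][170:300,130:320]
cv2.imwrite('pics/w2.png',np.hstack([cv2.resize(a[60:320,150:370],(420,496)),cv2.resize(cv2.convertScaleAbs(b,alpha=1.5),(380,496//2*1+12))[:,:] if 0 else cv2.resize(b,(380,496))]))
E
```

```text
(no output)
```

View pics/w2.png

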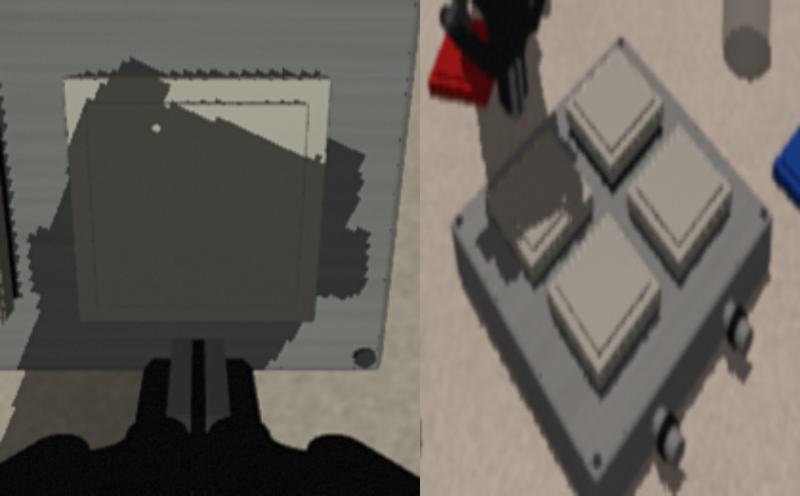

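Tips appear at wrist-crop (200,340), just outside cover_2's edge (y≈320), and well clear of it in the scene view. I'll check this by projection.

```bash
python3 - <<'E'
from h import *
o=bot.get_obs();x,y,z=o['eef_pos'];print(x,y,z,o['tool_rot'])
for n in('wrist','scene'):
    c=bot.read_camera(n);R=cv2.Rodrigues(np.array(c['rvec']))[0];print(n,'cam',-R.T@np.array(c['tvec']).ravel())
    p=proj(c,[[x,y,z],[x,y,z-.022],[.529,-.1126,.072]])
    print(np.round(p,1), 'crop', np.round((p-[150,60])*1.908 if n=='wrist' else (p-[130,170])*[2,3.815]))
    if n=='scene':
        im=c['pixels'][150:300,130:320].copy()
        im=cv2.resize(im,None,fx=4,fy=4,interpolation=cv2.INTER_CUBIC)
        for q in p:cv2.circle(im,tuple(np.int32((q-[130,150])*4)),4,(0,255,0),1)
        cv2.imwrite('pics/s3.png',im)
E
```

```text
0.5298130036346049 -0.11290692354151115 0.09428719263273044 [ 7.23172946e-06  9.77108034e-01  2.12743718e-01 -1.00219223e-05]
wrist cam [ 0.60560419 -0.07769475  0.25546796]
[[254.5 236.7]
 [254.4 220.7]
 [253.4 221.4]] crop [[199. 337.]
 [199. 307.]
 [197. 308.]]
scene cam [ 1.14609973 -0.14721457  0.59797251]
[[178.6 204.8]
 [180.1 212.5]
 [180.2 212.3]] crop [[ 97. 133.]
 [100. 162.]
 [100. 161.]]
```

View pics/s3.png

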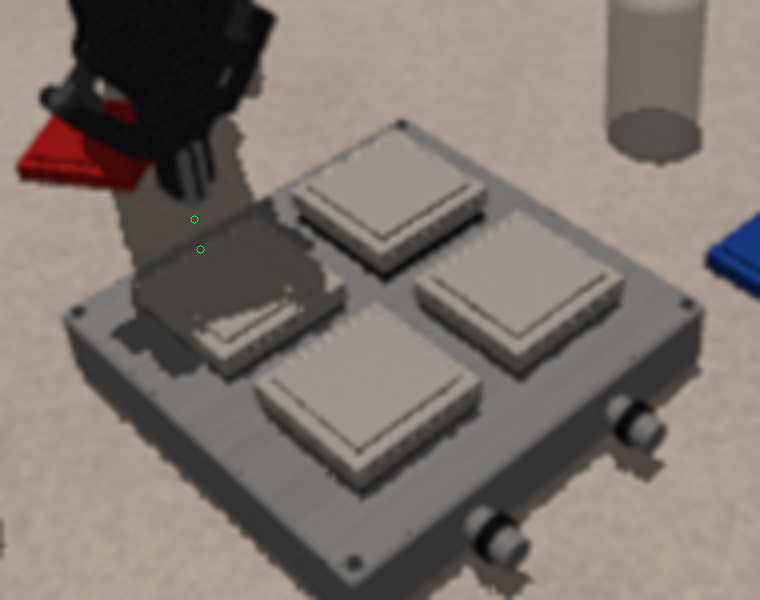

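```bash
python3 - <<'E'
from h import *
P=[];C=[]
for n in('wrist','scene'):
    c=bot.read_camera(n);P.append(c['camera_matrix']@np.hstack([cv2.Rodrigues(np.array(c['rvec']))[0],np.array(c['tvec']).reshape(3,1)]));C.append(c)
for s in((177,199.3),(176,199)):
  for w in((254.8,238),(255,240)):
    X=cv2.triangulatePoints(*P,np.array(w),np.array(s)).ravel();X=X[:3]/X[3];print(s,w,X,proj(C[0],X[None]),proj(C[1],X[None]))
b=C[1]
c=C[0]['pixels'][195:290,200:310];cv2.imwrite('pics/w4.png',cv2.resize(c,None,fx=5,fy=5,interpolation=cv2.INTER_CUBIC))
E
```

```text
(177, 199.3) (254.8, 238) [ 0.53713705 -0.11207191  0.11434897] [[259.10358101 242.72846341]] [[178.09485    199.59682447]]
(177, 199.3) (255, 240) [-2.54071293 -0.75977874  0.6599996 ] [[ -84.7581543  1718.31241861]] [[  -6.19087735 -100.13398856]]
(176, 199) (254.8, 238) [ 0.79111801 -0.14279318  0.5683691 ] [[128.97161146 219.82857865]] [[106.94843263 -43.47909411]]
(176, 199) (255, 240) [ 6.4750587   5.68992367 11.61843331] [[319.76324205 275.78780124]] [[-20.61617735 461.6665047 ]]
```

View pics/w4.png

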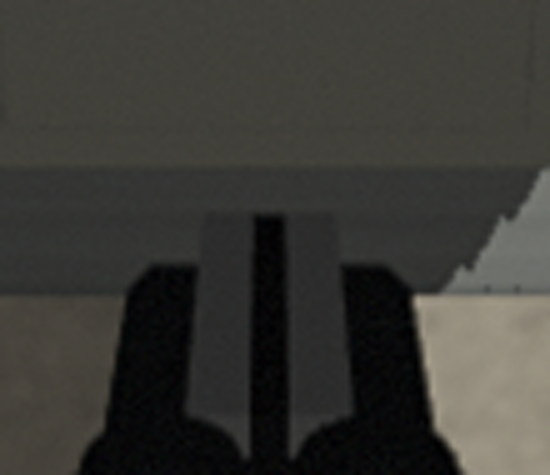

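The tips show about 40 mm higher (z≈0.114) than the stated 22 mm ahead of the TCP, and no force has been felt, so the two agree. Geometry alone can't be trusted here, so I'll keep feeling downward by force.

Call:
drive_tool --series '[-1,0,0,3,0,0,0,-1,0,0,3,0,0,0,-1,0,0,0,0,0,0]'

```text
t: 5.25
eef_pos: [0.5295, -0.1129, 0.0879]
tool_rot: [-0.0, 0.977, 0.213, -0.0]
contact_force: [-0.4, -0.4, -0.8]
gripper_width: -0.003
```

```bash
python3 - <<'E'
from h import *
o=bot.get_obs();x,y,z=o['eef_pos'];print(o)
c=bot.read_camera('wrist');R=cv2.Rodrigues(np.array(c['rvec']))[0];C=-R.T@np.array(c['tvec']).ravel();print(C-[x,y,z],c['camera_matrix'],R)
s=bot.read_camera('scene');t=bot.read_camera('top')
a=cv2.resize(s['pixels'][150:260,130:230],None,fx=4,fy=4,interpolation=cv2.INTER_CUBIC)
b=cv2.resize(c['pixels'][195:305,210:310],None,fx=4,fy=4,interpolation=cv2.INTER_CUBIC)
cv2.imwrite('pics/x5.png',cv2.convertScaleAbs(np.hstack([a,b]),alpha=2))
E
```

```text
{'t': 5.25, 'q': array([ 0.32269177,  0.43541522, -0.28371961,  1.96967927,  0.17213682,
        0.76009688, -1.20318311]), 'joint_vel': array([ 9.73885765e-05, -4.35458790e-03, -2.03110252e-03, -4.19343896e-03,
       -9.01368431e-04,  2.06741117e-03,  2.86178438e-04]), 'joint_torque': array([-1.33600036e-02, -4.96390092e+01, -2.28211820e+00, -2.12973118e+01,
        2.06896523e-02, -3.44964699e-02, -1.06357122e-02]), 'eef_pos': array([ 0.52950191, -0.11286767,  0.08788356]), 'tool_rot': array([-1.31234000e-04,  9.77101612e-01,  2.12772868e-01, -3.59617074e-04]), 'contact_force': array([-0.43441354, -0.41618256, -0.82345428]), 'torque': array([ 0.03322999, -0.02127138, -0.01836524]), 'gripper_width': -0.0029304559154334567}
[0.07592225 0.0351944  0.16115343] [[312.60410666   0.         253.36306218]
 [  0.         312.60410666 189.85177256]
 [  0.           0.           1.        ]] [[ 0.41556247 -0.90956394 -0.00113058]
 [-0.86029245 -0.39345421  0.32417693]
 [-0.29530448 -0.13374313 -0.94599579]]
```

View pics/x5.png

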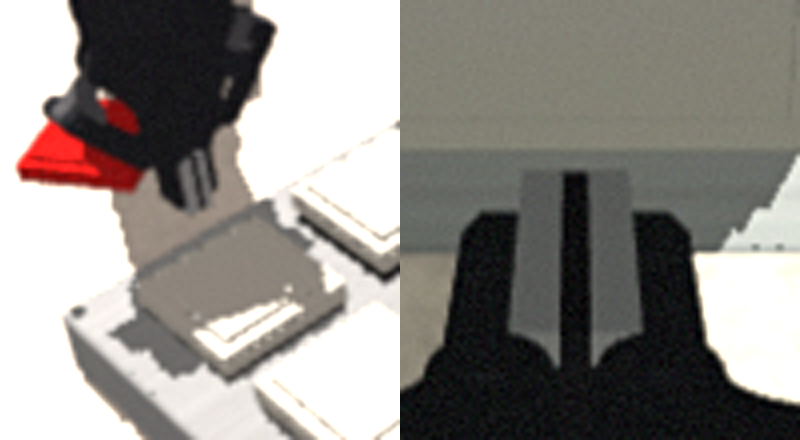

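Tips (scene crop (197,212)) are still clearly above the cover with no contact. Continuing down.

Call:
drive_tool --series '[-1,0,0,3,0,0,0,-1,0,0,3,0,0,0,-1,0,0,3,0,0,0,-1,0,0,3,0,0,0,-1,0,0,0,0,0,0]'

```text
t: 6.02
eef_pos: [0.5296, -0.1128, 0.076]
tool_rot: [-0.0, 0.977, 0.213, -0.0]
contact_force: [-0.1, 0.9, 0.2]
gripper_width: -0.002
```

Call:
drive_tool --series '[-1,0,0,2,0,0,0,-1,0,0,2,0,0,0,-1,0,0,0,0,0,0]'

```text
t: 6.4
eef_pos: [0.5297, -0.1128, 0.0721]
tool_rot: [-0.0, 0.977, 0.213, -0.0]
contact_force: [-0.3, -0.7, 0.5]
gripper_width: 0.002
```

Call:
drive_tool --series '[-1,0,0,2,0,0,0,-1,0,0,0,0,0,0]'

```text
t: 6.65
eef_pos: [0.5297, -0.1129, 0.0702]
tool_rot: [-0.0, 0.977, 0.213, -0.0]
contact_force: [-0.4, 0.0, -0.1]
gripper_width: -0.002
```

Call:
drive_tool --series '[-1,0,0,2,0,0,0,-1,0,0,0,0,0,0]'

```text
t: 6.9
eef_pos: [0.5297, -0.1129, 0.0682]
tool_rot: [-0.0, 0.977, 0.213, -0.0]
contact_force: [-0.4, 0.6, -0.7]
gripper_width: 0.001
```

Call:
drive_tool --series '[-1,0,0,2,0,0,0,-1,0,0,0,0,0,0]'

```text
t: 7.15
eef_pos: [0.5297, -0.1129, 0.0661]
tool_rot: [-0.0, 0.977, 0.213, -0.0]
contact_force: [-0.6, 1.3, -0.1]
gripper_width: 0.001
```

Call:
drive_tool --series '[-1,0,0,2,0,0,0,-1,0,0,0,0,0,0]'

```text
t: 7.4
eef_pos: [0.5297, -0.1128, 0.0641]
tool_rot: [-0.0, 0.977, 0.213, -0.0]
contact_force: [0.6, 0.4, -0.1]
gripper_width: -0.003
```

```bash
python3 - <<'E'
from h import *
print(bot.get_obs()['contact_force'])
c=bot.read_camera('wrist');s=bot.read_camera('scene')
a=cv2.resize(s['pixels'][170:260,140:240],None,fx=4,fy=4,interpolation=cv2.INTER_CUBIC)
b=cv2.resize(c['pixels'][105:285,205:305],None,fx=4,fy=2,interpolation=cv2.INTER_CUBIC)
cv2.imwrite('pics/x6.png',cv2.convertScaleAbs(np.hstack([a,b]),alpha=2))
E
```

```text
[ 0.56939813  0.41472671 -0.05831856]
```

View pics/x6.png

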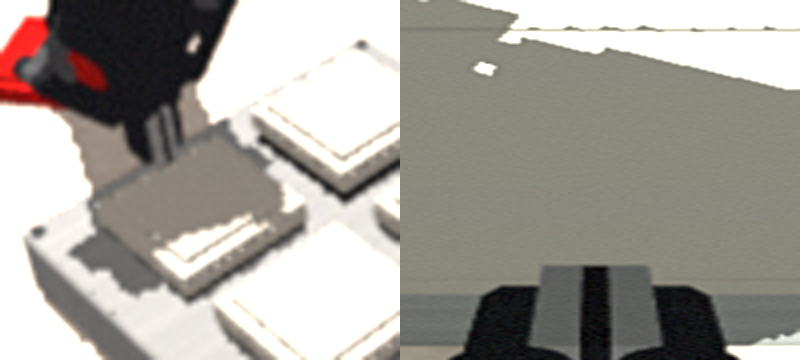

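Scene crop: tips (165,165) are just above cover_2's near edge, and in the wrist crop they overlap the panel edge. Contact is imminent, so I'll take 1 mm steps.

Call:
drive_tool --series '[-1,0,0,2,0,0,0,-1,0,0,0,0,0,0]'

```text
t: 7.75
eef_pos: [0.5297, -0.1129, 0.0621]
tool_rot: [-0.0, 0.977, 0.213, -0.0]
contact_force: [0.5, -0.2, -0.6]
gripper_width: -0.003
```

Call:
drive_tool --series '[-1,0,0,1.5,0,0,0,-1,0,0,0,0,0,0]'

```text
t: 8.0
eef_pos: [0.5297, -0.1129, 0.0607]
tool_rot: [-0.0, 0.977, 0.213, -0.0]
contact_force: [0.5, 0.1, -0.1]
gripper_width: -0.006
```

Call:
drive_tool --series '[-1,0,0,1.5,0,0,0,-1,0,0,0,0,0,0]'

```text
t: 8.25
eef_pos: [0.5298, -0.1129, 0.0592]
tool_rot: [-0.0, 0.977, 0.213, -0.0]
contact_force: [0.3, -0.7, -0.1]
gripper_width: 0.007
```

Call:
drive_tool --series '[-1,0,0,1.5,0,0,0,-1,0,0,0,0,0,0]'

```text
t: 8.5
eef_pos: [0.5299, -0.1129, 0.0579]
tool_rot: [0.0, 0.977, 0.213, 0.0]
contact_force: [-0.2, -0.2, 1.7]
gripper_width: 0.0
```

Call:
drive_tool --series '[-1,0,0,1,0,0,0,-1,0,0,0,0,0,0]'

```text
t: 8.75
eef_pos: [0.53, -0.1129, 0.0578]
tool_rot: [0.0, 0.977, 0.213, 0.0]
contact_force: [-3.2, 0.0, 10.2]
gripper_width: 0.002
```

Call:
drive_tool --series '[-1,0,0,1,0,0,0,-1,0,0,0,0,0,0]'

```text
t: 9.0
eef_pos: [0.53, -0.113, 0.0577]
tool_rot: [0.0, 0.977, 0.213, 0.0]
contact_force: [-6.8, 0.6, 19.9]
gripper_width: 0.001
```

Call:
drive_tool --series '[-1,0,0,1,0,0,0,-1,0,0,0,0,0,0]'

```text
t: 9.25
eef_pos: [0.5301, -0.113, 0.0576]
tool_rot: [0.001, 0.977, 0.213, 0.0]
contact_force: [-10.4, 0.6, 30.3]
gripper_width: 0.0
```

Contact at TCP z≈0.058, then stiff at about 10 N/mm with no sinking. I'll check by eye that cover_2 stayed level.

```bash
python3 - <<'E'
from h import *
s=bot.read_camera('scene');c=bot.read_camera('wrist')
a=cv2.resize(s['pixels'][170:300,135:315],None,fx=4,fy=4,interpolation=cv2.INTER_CUBIC)
cv2.imwrite('pics/x7.png',cv2.convertScaleAbs(a,alpha=1.5))
cv2.imwrite('pics/wr7.png',c['pixels'])
E
```

```text
(no output)
```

View pics/x7.png

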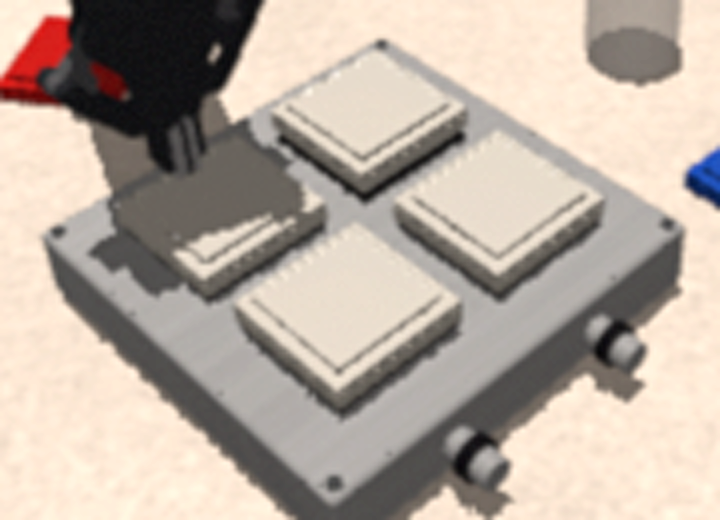

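Cover_2 is level and unmoved under 30 N (its front corner is still at (208,298)), so it is sound. Lifting and moving to cover_1's near edge.

Call:
drive_tool --series '[-1,0,0,-30,0,0,0,-1,0,0,0,0,0,0,-1,0,-50,0,0,0,0,-1,0,-55,0,0,0,0,-1,0,0,15,0,0,0,-1,0,0,0,0,0,0]'

```text
t: 10.1
eef_pos: [0.4851, -0.0179, 0.0684]
tool_rot: [-0.0, 0.977, 0.213, -0.001]
contact_force: [-0.5, -1.3, -0.5]
gripper_width: -0.002
```

Call:
drive_tool --series '[-1,0,0,2,0,0,0,-1,0,0,0,0,0,0]'

```text
t: 10.35
eef_pos: [0.4865, -0.0184, 0.0677]
tool_rot: [0.0, 0.977, 0.212, -0.0]
contact_force: [0.7, 0.4, -0.2]
gripper_width: -0.003
```

Call:
drive_tool --series '[-1,0,0,2,0,0,0,-1,0,0,0,0,0,0]'

```text
t: 10.6
eef_pos: [0.4862, -0.0177, 0.0657]
tool_rot: [0.0, 0.977, 0.213, -0.0]
contact_force: [-0.1, 0.4, -0.5]
gripper_width: -0.001
```

Call:
drive_tool --series '[-1,0,0,2,0,0,0,-1,0,0,0,0,0,0]'

```text
t: 10.85
eef_pos: [0.486, -0.0174, 0.0637]
tool_rot: [-0.0, 0.977, 0.213, -0.0]
contact_force: [-0.2, 0.6, -1.2]
gripper_width: 0.001
```

Call:
drive_tool --series '[-1,0,0,2,0,0,0,-1,0,0,0,0,0,0]'

```text
t: 11.1
eef_pos: [0.486, -0.0173, 0.0617]
tool_rot: [-0.0, 0.977, 0.213, -0.0]
contact_force: [0.2, -0.8, -0.8]
gripper_width: 0.0
```

Call:
drive_tool --series '[-1,0,0,1.5,0,0,0,-1,0,0,0,0,0,0]'

```text
t: 11.35
eef_pos: [0.4861, -0.0174, 0.0602]
tool_rot: [-0.0, 0.977, 0.213, -0.0]
contact_force: [1.0, -0.1, 0.4]
gripper_width: -0.0
```

Call:
drive_tool --series '[-1,0,0,1.5,0,0,0,-1,0,0,0,0,0,0]'

```text
t: 11.6
eef_pos: [0.4861, -0.0174, 0.0587]
tool_rot: [-0.0, 0.977, 0.213, -0.0]
contact_force: [0.1, 0.1, 0.4]
gripper_width: 0.0
```

Call:
drive_tool --series '[-1,0,0,1,0,0,0,-1,0,0,0,0,0,0]'

```text
t: 11.85
eef_pos: [0.486, -0.0174, 0.0577]
tool_rot: [-0.0, 0.977, 0.213, -0.0]
contact_force: [-0.4, -0.5, 0.0]
gripper_width: 0.002
```

Call:
drive_tool --series '[-1,0,0,1.5,0,0,0,-1,0,0,0,0,0,0]'

```text
t: 12.1
eef_pos: [0.4863, -0.0174, 0.0571]
tool_rot: [0.0, 0.977, 0.213, 0.0]
contact_force: [-4.1, -0.3, 12.0]
gripper_width: 0.001
```

Call:
drive_tool --series '[-1,0,0,1.5,0,0,0,-1,0,0,0,0,0,0]'

```text
t: 12.35
eef_pos: [0.4868, -0.0172, 0.0565]
tool_rot: [0.0, 0.977, 0.213, 0.001]
contact_force: [-6.6, 0.7, 20.2]
gripper_width: 0.001
```

Call:
drive_tool --series '[-1,0,0,1.5,0,0,0,-1,0,0,0,0,0,0]'

```text
t: 12.6
eef_pos: [0.4875, -0.0169, 0.0559]
tool_rot: [0.0, 0.977, 0.213, 0.001]
contact_force: [-7.8, 0.9, 29.4]
gripper_width: 0.002
```

Call:
drive_tool --series '[-1,0,0,1,0,0,0,-1,0,0,0,0,0,0]'

```text
t: 12.85
eef_pos: [0.4876, -0.0169, 0.0557]
tool_rot: [0.001, 0.977, 0.213, 0.001]
contact_force: [-11.6, 0.4, 40.5]
gripper_width: 0.001
```

Call:
drive_tool --series '[-1,0,0,-3,0,0,0,-1,0,0,0,0,0,0]'

```text
t: 13.1
eef_pos: [0.4869, -0.0173, 0.056]
tool_rot: [0.0, 0.977, 0.213, 0.001]
contact_force: [-3.2, -0.1, 12.3]
gripper_width: 0.003
```

```bash
python3 - <<'E'
from h import *
s=bot.read_camera('scene')['pixels'];z=cv2.imread('pics/scene0.png')
f=lambda i:cv2.convertScaleAbs(cv2.resize(i[170:300,135:315],None,fx=3,fy=3,interpolation=cv2.INTER_CUBIC)[:, :],alpha=1.5)
w=bot.read_camera('wrist')['pixels'];cv2.imwrite('pics/wr8.png',w)
g=lambda i:cv2.convertScaleAbs(cv2.resize(i[172:262,170:290],None,fx=3.3,fy=3.3,interpolation=cv2.INTER_CUBIC),alpha=1.6)
W=cv2.convertScaleAbs(cv2.resize(w[60:300,130:394],(396,297)),alpha=1.6)
x=cv2.imread('pics/wr7.png');X=cv2.convertScaleAbs(cv2.resize(x[60:300,130:394],(396,297)),alpha=1.6)
cv2.imwrite('pics/x8.png',np.vstack([np.hstack([g(z),g(s)]),np.hstack([X,W])]))
print(bot.get_obs()['contact_force'])
E
```

```text
[-2.08427929  0.97142278 12.78747463]
```

View pics/x8.png

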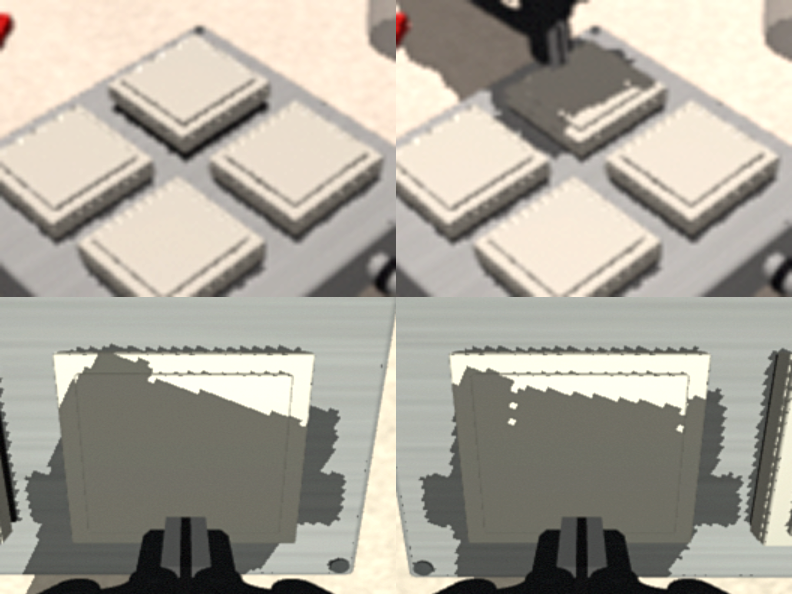

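In the before/after scene crops (top left/right), cover_1's right corner seems to have risen, from about (269,92) to about (269,82). I'll measure that by template matching, with the other covers as controls.

```bash
cat > m.py <<'E'
from h import *
def cmp(pts,ref='pics/scene0.png',r=5):
    z=cv2.imread(ref,0);s=bot.read_camera('scene')['pixels'];s=cv2.cvtColor(s,cv2.COLOR_BGR2GRAY)
    z,s=[cv2.resize(cv2.GaussianBlur(i,(3,3),0),None,fx=4,fy=4,interpolation=cv2.INTER_CUBIC) for i in(z,s)]
    for n,(u,v) in pts.items():
        u,v=int(u*4),int(v*4);k=r*4;m=20
        R=cv2.matchTemplate(s[v-k-m:v+k+m,u-k-m:u+k+m],z[v-k:v+k,u-k:u+k],cv2.TM_CCOEFF_NORMED)
        _,sc,_,l=cv2.minMaxLoc(R);print(n,'shift px',(l[0]-m)/4,(l[1]-m)/4,'score',round(sc,3))
E
python3 - <<'E'
from m import *
f=lambda x,y:(170+x/3.3,172+y/3.3)
cmp({'c1 right':f(266,95),'c1 front':f(185,145),'c3 right':f(380,163),'c3 front':f(294,220),'c4 right':f(263,247),'c2 right':f(152,167)})
E
```

```text
c1 right shift px 0.75 1.0 score 0.887
c1 front shift px 0.25 0.5 score 0.949
c3 right shift px 0.0 0.0 score 1.0
c3 front shift px 0.0 0.0 score 1.0
c4 right shift px 0.0 0.0 score 1.0
c2 right shift px -0.75 1.0 score 0.934
```

Call:
drive_tool --series '[-1,0,0,-30,0,0,0,-1,-62,0,-30,0,0,0,-1,0,0,-20,0,0,0,-1,0,0,0,0,0,0]'

```text
t: 13.75
eef_pos: [0.4359, -0.0411, 0.1335]
tool_rot: [0.001, 0.977, 0.212, 0.001]
contact_force: [-0.2, -0.9, -0.1]
gripper_width: -0.005
```

```bash
python3 - <<'E'
from m import *
f=lambda x,y:(170+x/3.3,172+y/3.3)
cmp({'c1 right':f(266,95),'c1 front':f(185,145),'c1 left':f(112,90),'c1 back':f(190,40),'c2 right':f(152,167),'c2 front':f(58,228),'c2 back':f(75,105),'c4 right':f(263,247)})
s=bot.read_camera('scene')['pixels'];z=cv2.imread('pics/scene0.png')
cv2.imwrite('pics/after1.png',s);print(bot.get_obs()['eef_pos'])
g=lambda i:cv2.convertScaleAbs(cv2.resize(i[172:262,170:260],None,fx=4.4,fy=4.4,interpolation=cv2.INTER_CUBIC),alpha=1.6)
cv2.imwrite('pics/x9.png',np.hstack([g(z),g(s)]))
E
```

```text
c1 right shift px 0.5 0.75 score 0.964
c1 front shift px 0.0 0.75 score 0.951
c1 left shift px -5.0 -5.0 score 0.696
c1 back shift px -5.0 4.5 score 0.603
c2 right shift px 0.0 0.0 score 1.0
c2 front shift px 0.0 0.0 score 1.0
c2 back shift px -5.0 2.0 score 0.511
c4 right shift px 0.0 0.0 score 1.0
[ 0.43525171 -0.04063892  0.13205689]
```

Call:
drive_tool --series '[-1,0,20,-50,0,0,0,-1,0,55,-20,0,0,0,-1,0,60,0,0,0,0,-1,0,60,0,0,0,0,-1,0,60,0,0,0,0,-1,0,60,0,0,0,0,-1,0,0,0,0,0,0]'

```text
t: 14.72
eef_pos: [0.5659, -0.3324, 0.1994]
tool_rot: [0.0, 0.978, 0.21, -0.001]
contact_force: [-0.1, 1.1, -0.6]
gripper_width: 0.002
```

```bash
python3 - <<'E'
from m import *
f=lambda x,y:(170+x/3.3,172+y/3.3)
cmp({'c1 right':f(266,95),'c1 front':f(185,145),'c1 left':f(112,90),'c1 back':f(190,40),'c2 back':f(75,105),'c2 right':f(152,167),'c4 right':f(263,247)},r=4)
print(bot.get_obs()['eef_pos'])
s=bot.read_camera('scene')['pixels'];z=cv2.imread('pics/scene0.png')
g=lambda i:cv2.convertScaleAbs(cv2.resize(i[175:225,195:260],None,fx=6.1,fy=6.1,interpolation=cv2.INTER_CUBIC),alpha=1.6)
cv2.imwrite('pics/x9.png',np.hstack([g(z),g(s)]));cv2.imwrite('pics/after2.png',s)
E
```

```text
c1 right shift px 0.5 1.0 score 0.974
c1 front shift px 0.0 0.5 score 0.955
c1 left shift px 0.0 1.5 score 0.965
c1 back shift px 0.25 0.5 score 0.932
c2 back shift px 0.0 0.0 score 0.998
c2 right shift px 0.0 0.0 score 1.0
c4 right shift px 0.0 0.0 score 1.0
[ 0.56577897 -0.32907262  0.19968851]
```

View pics/x9.png

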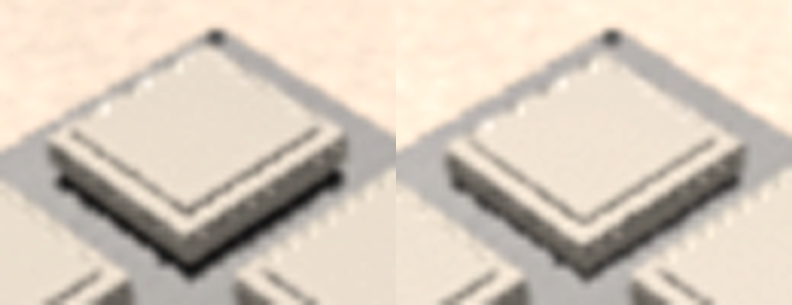

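The last look is clear. Before (left), cover_1 stood off the box with a dark gap all round. Now (right) the gap has gone and it sits lower. So cover_1 was the loose one:
- **Rock:** it rocked under near-zero force.
- **Stud:** my 30–40 N edge press then also drove the stud, at least in part. The 1.5 mm sink between 12 and 29 N fits that.

I'll press its middle now, as the task asks, to make sure it is home.

Call:
drive_tool --series '[-1,15,-53,0,0,0,0,-1,15,-53,0,0,0,0,-1,15,-53,0,0,0,0,-1,15,-53,0,0,0,0,-1,15,-53,0,0,0,0,-1,16,-52,0,0,0,0,-1,0,0,0,0,0,0,-1,0,0,50,0,0,0,-1,0,0,50,0,0,0,-1,0,0,0,0,0,0]'

```text
t: 16.08
eef_pos: [0.5132, -0.0012, 0.0994]
tool_rot: [-0.001, 0.977, 0.213, -0.004]
contact_force: [-0.3, -0.3, 0.3]
gripper_width: 0.001
```

Call:
drive_tool --series '[-1,2,3,20,0,0,0,-1,0,0,15,0,0,0,-1,0,0,0,0,0,0]'

```text
t: 16.45
eef_pos: [0.5196, -0.003, 0.0677]
tool_rot: [-0.0, 0.977, 0.213, -0.0]
contact_force: [-0.1, -0.3, 0.0]
gripper_width: 0.0
```

Call:
drive_tool --series '[-1,0,0,2,0,0,0,-1,0,0,2,0,0,0,-1,0,0,0,0,0,0]'

```text
t: 16.82
eef_pos: [0.5201, -0.003, 0.0638]
tool_rot: [0.0, 0.977, 0.213, 0.0]
contact_force: [-0.3, -0.7, -0.2]
gripper_width: -0.002
```

Call:
drive_tool --series '[-1,0,0,1,0,0,0,-1,0,0,1,0,0,0,-1,0,0,0,0,0,0]'

```text
t: 17.2
eef_pos: [0.5199, -0.003, 0.0614]
tool_rot: [-0.0, 0.977, 0.213, -0.0]
contact_force: [-0.8, 0.5, 0.4]
gripper_width: -0.002
```

Call:
drive_tool --series '[-1,0,0,1,0,0,0,-1,0,0,0,0,0,0]'

```text
t: 17.45
eef_pos: [0.5199, -0.0031, 0.0604]
tool_rot: [-0.0, 0.977, 0.213, -0.0]
contact_force: [-0.7, -0.2, -0.6]
gripper_width: 0.002
```

Call:
drive_tool --series '[-1,-3,1,1,0,0,0,-1,0,0,1,0,0,0,-1,0,0,0,0,0,0]'

```text
t: 17.82
eef_pos: [0.5176, -0.0053, 0.0584]
tool_rot: [0.0, 0.977, 0.213, -0.0]
contact_force: [0.0, -0.5, 0.2]
gripper_width: -0.0
```

Call:
drive_tool --series '[-1,0,0,1,0,0,0,-1,0,0,0,0,0,0]'

```text
t: 18.08
eef_pos: [0.5177, -0.0051, 0.0575]
tool_rot: [-0.0, 0.977, 0.213, -0.0]
contact_force: [0.4, 0.3, -0.5]
gripper_width: -0.0
```

Call:
drive_tool --series '[-1,0,0,1,0,0,0,-1,0,0,0,0,0,0]'

```text
t: 18.32
eef_pos: [0.5176, -0.0052, 0.0564]
tool_rot: [0.0, 0.977, 0.213, -0.0]
contact_force: [-0.2, -0.5, -0.0]
gripper_width: -0.001
```

Call:
drive_tool --series '[-1,0,0,1,0,0,0,-1,0,0,0,0,0,0]'

```text
t: 18.58
eef_pos: [0.5178, -0.0052, 0.0562]
tool_rot: [0.0, 0.977, 0.213, 0.0]
contact_force: [-1.8, -1.0, 7.4]
gripper_width: -0.007
```

Call:
drive_tool --series '[-1,0,0,1.2,0,0,0,-1,0,0,0,0,0,0,-1,0,0,0,0,0,0,-1,0,0,0,0,0,0]'

```text
t: 19.08
eef_pos: [0.5178, -0.0052, 0.0561]
tool_rot: [0.0, 0.977, 0.213, 0.0]
contact_force: [-6.2, 0.1, 20.6]
gripper_width: 0.003
```

Call:
drive_tool --series '[-1,0,0,0.5,0,0,0,-1,0,0,0,0,0,0,-1,0,0,0,0,0,0]'

```text
t: 19.45
eef_pos: [0.5179, -0.0052, 0.0561]
tool_rot: [0.001, 0.977, 0.213, 0.0]
contact_force: [-8.2, -0.3, 24.5]
gripper_width: 0.002
```

It is rigid at 25 N in the middle, well above the stud's 9 N, so it is home. Retreating and checking.

Call:
drive_tool --series '[-1,0,0,-30,0,0,0,-1,0,0,-50,0,0,0,-1,0,0,-60,0,0,0,-1,0,60,0,0,0,0,-1,0,60,0,0,0,0,-1,0,60,0,0,0,0,-1,0,60,0,0,0,0,-1,0,60,0,0,0,0,-1,0,30,0,0,0,0,-1,0,0,0,0,0,0,-1,0,0,0,0,0,0]'

```text
t: 20.82
eef_pos: [0.6547, -0.3039, 0.1934]
tool_rot: [-0.001, 0.977, 0.213, -0.0]
contact_force: [0.7, 0.6, -1.0]
gripper_width: 0.002
```

```bash
python3 - <<'E'
from m import *
f=lambda x,y:(170+x/3.3,172+y/3.3)
c1={'c1 right':f(266,95),'c1 front':f(185,145),'c1 left':f(112,90),'c1 back':f(190,40)}
print('vs before middle press');cmp(c1,'pics/after2.png',4)
print('vs start');cmp({**c1,'c2 back':f(75,105),'c2 right':f(152,167),'c3 right':f(380,163),'c4 right':f(263,247),'bottle':(293,180),'jar':(110,265),'ring':(163,318)},r=4)
# c1 predicted shift for a straight 5 mm drop
c=bot.read_camera('scene');print('5mm drop px',np.diff(proj(c,[[.5165,-.003,.083],[.5165,-.003,.078]]),axis=0))
o=bot.get_obs();print(o['t'],o['eef_pos'],o['contact_force'])
E
```

```text
vs before middle press
c1 right shift px 0.0 0.0 score 1.0
c1 front shift px 0.0 0.0 score 0.999
c1 left shift px 0.0 0.0 score 0.998
c1 back shift px 0.0 0.0 score 0.999
vs start
c1 right shift px 0.5 1.0 score 0.975
c1 front shift px 0.0 0.5 score 0.955
c1 left shift px 0.0 1.5 score 0.962
c1 back shift px 0.0 0.5 score 0.932
c2 back shift px 0.0 0.0 score 0.998
c2 right shift px 0.0 0.0 score 1.0
c3 right shift px 0.0 0.0 score 1.0
c4 right shift px 0.0 0.0 score 1.0
bottle shift px 0.0 0.0 score 0.996
jar shift px -0.5 3.75 score 0.457
ring shift px 0.0 0.0 score 1.0
5mm drop px [[0.16355066 1.70625052]]
20.975 [ 0.65493967 -0.30351341  0.19406111] [ 0.33127677  0.67929677 -1.38516211]
```

The jar mismatch is probably the arm's shadow, since the tool is right above it. Cover_1's shift is also smaller than the 1.7 px a pure 5 mm drop would give. I'll move the arm well away and fit cover_1's displacement with finer image matching.

Call:
drive_tool --series '[-1,-55,25,0,0,0,0,-1,-55,25,0,0,0,0,-1,-55,25,0,0,0,0,-1,-55,25,0,0,0,0,-1,-55,25,0,0,0,0,-1,0,0,0,0,0,0]'

```text
t: 21.72
eef_pos: [0.4505, -0.5387, 0.1942]
tool_rot: [0.001, 0.978, 0.208, -0.002]
contact_force: [1.0, -0.6, -0.4]
gripper_width: 0.002
```

```bash
python3 - <<'E'
from m import *
cmp({'jar':(110,265),'bottle':(293,180)},r=5)
cen=np.array([.586,-.029]);e=.4295;ex=np.array([np.cos(e),np.sin(e)]);ey=np.array([-ex[1],ex[0]])
# model-based: warp before->after of cover_1 region by ECC with affine
for n,ref in(('scene','pics/scene0.png'),('top','pics/top0.png')):
    c=bot.read_camera(n);s=cv2.cvtColor(c['pixels'],cv2.COLOR_BGR2GRAY).astype(np.float32);z=cv2.imread(ref,0).astype(np.float32)
    for i,(sx,sy) in enumerate(((-1,1),(-1,-1),(1,1),(1,-1)),1):
        top=[[*(cen+ex*(.0525*sx+.036*a)+ey*(.0525*sy+.036*b)),.077] for a,b in((-1,-1),(1,-1),(1,1),(-1,1))]
        m=np.zeros(z.shape,np.uint8);cv2.fillConvexPoly(m,np.int32(proj(c,[[*(np.array(p[:2])*1.0),p[2]] for p in top])),255);m=cv2.dilate(m,np.ones((5,5)))
        M=np.eye(2,3,dtype=np.float32)
        try:
            cc,M=cv2.findTransformECC(z,s,M,cv2.MOTION_TRANSLATION,(3,100,1e-5),m,3);print(n,'cover',i,'shift',M[:,2].round(2),'cc',round(cc,3))
        except cv2.error as x: print(n,i,'fail')
    p=proj(c,[[.5165,-.003,.08],[.5165,-.003,.075],[.5175,-.003,.08],[.5165,-.002,.08]]);print(n,'px: 5mm drop',(p[1]-p[0]).round(2),'1mm x',(p[2]-p[0]).round(2),'1mm y',(p[3]-p[0]).round(2))
print(bot.get_obs()['eef_pos'])
E
```

```text
jar shift px 0.5 0.0 score 0.917
bottle shift px 0.0 0.0 score 0.998
scene cover 1 shift [0.26 1.59] cc 0.857
scene cover 2 shift [ 0.   -0.02] cc 0.999
scene cover 3 shift [ 0.05 -0.02] cc 0.998
scene cover 4 shift [ 0.02 -0.01] cc 1.0
scene px: 5mm drop [0.16 1.7 ] 1mm x [0.12 0.26] 1mm y [ 0.42 -0.1 ]
top 1 fail
top 2 fail
top 3 fail
top 4 fail
top px: 5mm drop [-0.1   0.05] 1mm x [ 0.   -0.37] 1mm y [-0.37 -0.  ]
[ 0.45786595 -0.53186181  0.194102  ]
```

Cover_1's shift of (0.26, 1.59) px matches a 5 mm drop, (0.16, 1.70) px. The other covers show none. All is clear, so I'll hand in.

```bash
python3 -c "
from station import bot
o=bot.get_obs();print(o['t'],o['eef_pos'],o['contact_force']);print(bot.hand_in())"
```

```text
21.875 [ 0.45786595 -0.53186181  0.194102  ] [ 0.32538743  0.12868284 -0.07073688]
the job is handed in; nothing more can be done
None
```

Cover_1 (near row, left) was the loose one. It is now fully down, and I handed the job in at about 22 s. One point is less certain: I inferred the rocking step and did not see it.

**What I did**
- **Cover_2:** I pressed it near its edge first. It stayed rigid and level at 30 N, so it is sound.
- **Cover_1:** I pressed it near its edge. The force stayed near zero, then rose to 12 N as the cover reached its collar.
- **Middle press:** I then pressed cover_1 in the middle up to about 25 N, slightly above the suggested 20 N. It did not move any further.
- **Covers 3 and 4:** I did not press these, because cover_1 was already identified.

**Last checks**
- **Cover_1:** the scene image shifted by (0.26, 1.59) px, against (0.16, 1.70) px expected for a 5 mm drop. The dark gap under its skirt is gone.
- **Other covers:** covers 2, 3 and 4 moved less than 0.1 px.
- **Bystanders:** the bottle and coupling did not move. The jar matched within 0.5 px, but with a weaker score, which I put down to the arm's shadow.
- **Arm:** it is clear of everything, with no contact force.

**What disagreed or was not clean**
- **Edge press too hard:** it reached 40 N, and that press, not the middle one, drove the stud down. The tip sank 1.5 mm between 12 and 29 N.
- **Rocking not seen:** I infer that cover_1 tilted more than 0.07 rad from the near-zero force before the collar and from the geometry. No picture shows the tilt.
- **Fingertip position:** the tips turned out to be about 40 mm higher than the stated 22 mm ahead of the TCP, so I relied on force to find contact.
- **Top camera:** image matching from the top camera failed, so the position checks rest on the scene camera alone.

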